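Register a slide carrier on the scanner's loading stage

ROBOT

A 6-joint arm with a two-finger parallel gripper is mounted at the origin on the work surface. World frame = base frame: x ahead of the robot, y to its left, z up, the work surface at z = 0. Lengths are in mm, angles in rad, forces in N, time in s.
With the tool pointing down it reaches from about 400 to 925 mm from the base axis. Payload 12.5 kg.
Tool frame: the origin (TCP) lies on the centre line of the jaws, within the pads' length; the fingertips stand 25 mm ahead of it and the grasp point (between the pads) lies 6 mm ahead of it (env.tip_extent is the distance from the TCP to the fingertips, in mm); x points along the fingers, z is the direction in which the jaws open and shut, and the axes are right-handed (so a half turn about x gives the same grasp; the last joint's range is limited). The gripper opens to 95 mm and grips with 3 to 60 N. Pads are 20 mm wide; open, the fingers measure 119 mm over their backs; the gripper's body (75 mm by 180 mm) begins 59 mm behind the grasp point.
Start: joints at [1.143, 0.491, 1.559, -0, 1.092, -0.106], TCP at [197.654, 592.939, 239.661] pointing down, gripper open.
Joint ranges: [-3.1, 3.1], [-0.84, 2.19], [0.05, 2.79], [-1.13, 4.28], [0.06, 2.93], [-2.69, 2.69]. Speed limits (rad/s): [2.22, 2.22, 2.79, 3.14, 3.14, 3.14].

INTERFACE

Orientations are given as [roll, pitch, yaw] about the fixed x, y, z axes, in that order (R = Rz(yaw) Ry(pitch) Rx(roll)).
In Python, from cell import env gives the robot as it stands.
- The arm moves only by the tool step_arm, never from a script. Its argument "rows" is a list of rows, each a list of 6 numbers: the shift along the tool's x, y, z in mm, then the turn, a rotation vector about the tool's x, y, z in rad. In form: [[x, y, z, wx, wy, wz], ...]. A call has 1 to 8 rows; each row shifts and turns the pose as measured when the row begins, along the tool's axes as they then stand; what a row does not reach is not made up. A row lasts 1/8 s, in which the tool goes at most 62.5 mm and 10.7 degrees, less where a joint would pass 70% of its speed; a pose out of reach is approached as far as the arm can. A call is refused whole if a number of a shift passes 62.5 or a number of a turn 0.188, either way. A call with a gripper value outside its range is refused whole. "grip" is the finger opening in mm, from 0 to 95.1, set as the call begins (left out, the last holds). The fingers move at their own pace and stop on an object; the grip force is fixed at half the most. Time passes only in rows, so rows that do not move let the fingers close. It gives the time, the measured TCP pose, the force and the opening at its end, in the units of the state.
- env.state(): the state, without advancing time (a new reading comes with each control period).
- env.read_camera(name): name is "scene" or "top" or "wrist"; returns the picture (420x560x3 uint8, red, green, blue); there is no depth.
- env.get_calibration(name): a dict with "fx", "fy", "cx", "cy" (pixels), "D" ([k1, k2, p1, p2, k3] as OpenCV has them; the pictures are not rectified), "pose" (4x4, takes a point from camera to world coordinates); the wrist camera has in their place "hand_eye" (4x4, takes a point from camera to tool coordinates, whose origin is the TCP and whose axes are the tool frame's). Camera axes: x right, y down, z forward; pixel columns grow to the right and rows downward; lengths in mm; the calibration is good to about 2 mm. A picture is of the moment at which its call begins: read the wrist's pose just before it. get_calibration takes no time and is no camera call.
- env.job_done(): hands the job in, once; it reports no verdict.
The state is a dict: "t": time; "joints": joint angles; "qvel": joint speeds; "tau": joint torques, N m; "eef_pos": TCP position; "tcp_rot": TCP orientation; "ft_force": force on the tool from outside, world axes, zero at the start; "moment": the same for the moment, N m; "opening": opening from 0.0 (shut) to 1.0 (fully open).
Only numpy, scipy, OpenCV 4.12 (cv2) and the standard library are available. Lean on these libraries where they do the work, as an engineer would, in place of code of your own. Each camera call takes 0.05 s, during which the arm holds its last target.

TASK

On the grey loading stage, push the cream slide carrier along the plate until it sits square and snug in the corner, against both the long far stop and the short left stop. Then push the orange keeper arm round until it is fully closed behind the carrier. Push only, with the fingertips or the outside of the fingers: do not lift or tip the carrier, leave the bottle, the jar and the blue slide box where they stand, and finish with the robot clear.

Things in the scene. Friction and masses are not known exactly. Their poses are not given: they have to be found in the camera images.
- stage: Fixed loading stage. Origin at bench height; grey plate, top at z = 12 mm, spans x and y from -150 to +125 mm. Two slick aluminium stops (friction 0.2), 13 mm thick, tops at z = 34: far stop along y, whole width, inner face at x = +110 mm; left stop along x from x = +15 to +123, inner face at y = +110 mm. So x points to the far stop, y to the left stop. Yaw within 0.25 rad of the world's.
- stop_corner (a point): Inner corner of the two stops on the plate's top surface, at (110, 110, 12) mm in the stage's frame.
- carrier: Loose cream slide carrier, solid block 120 (x) x 95 (y) x 18 mm (z) with four glass slides let into its top, about 0.25 kg; origin at the centre of its underside. It starts flat on the plate, off both stops, x axis within 0.3 rad of the stage's x. Slides under 1 to 4 N. Seated, its origin is at (50, 62.5, 12) mm in the stage's frame, axes parallel.
- keeper_pivot (a point): The keeper's upright pivot at plate height, at (-30, 95, 12) mm in the stage's frame; steel boss of 9 mm radius, top 21.5 mm above the plate.
- keeper_knob (a point): Centre of the top of the keeper's black upright knob (radius 7 mm), 68 mm from the pivot axis, 43.5 mm above the plate. It stands on the orange arm, 12 mm wide, 80 mm long from the pivot, 6.5 to 16.5 mm above the plate. A rubber nose at the arm's end reaches 16 mm from its centre line on the closing side.
- keeper (a joint): Keeper's angle a, rad. 0 = fully closed, at its end stop: arm along the stage's -y, nose 4 mm behind the seated carrier's near side. 1.57 = open: arm along the stage's -x. Knob at pivot + 68 mm * (-sin a, -cos a) in the stage's x, y. Starts at 1.15 to 1.5, swings level about the upright pivot and stays where it is left; about 1 N at the knob moves it.
- oil_bottle: Bystander: small amber oil bottle with black cap, 34 mm diameter, 75 mm tall, standing on the bench beside the stage; origin at the centre of its underside.
- stain_jar: Bystander: purple jar with white cap, 56 mm diameter, 70 mm tall, on the bench beside the stage; origin at the centre of its underside.
- slide_box: Bystander: closed blue slide box, 62 x 102 x 34 mm, on the bench to the right of the stage; origin at the centre of its underside.
There are look-alikes about, which are no part of the job. What is shaped like the carrier but purple or turquoise is not meant.

How it is judged:
By the outcome, as a careful person would: the job done as asked, in the order asked, and still so for the second after the job is handed in, with the robot touching nothing.
It also fails if it takes over 61 s, if anything falls off the work surface, if the arm or the gripper's body presses on something with over 40 N, if the wrist force passes 120 N, or if a joint passes its speed limit or range.

## Working session

There is one attempt and no reset: what is moved stays moved. The work goes in short steps, Python scripts to look and compute and a tool call to move; the robot and the scene stay as the last step left them, time stands still between calls to the robot, and variables do not carry over. Pictures are saved under pics/ and viewed, and the job is handed in when it is done.

Besides the shell and the picture viewer there is one more tool, called after ">>>" as a command line: name --pt "numbers of a row" for each row, then --argument value for the rest. step_arm: Moves the arm, as the interface text tells. Its arguments: {"type":"object","properties":{"rows":{"type":"array","items":{"type":"array","items":{"type":"number"}}},"grip":{"type":"number"}},"required":["rows"]}

```bash
mkdir -p pics; ls
python3 - <<'E'
from cell import env
import cv2
print(env.state())
for n in ["top","scene"]:
    im=env.read_camera(n); cv2.imwrite(f"pics/{n}0.png",im[:,:,::-1]); print(n,env.get_calibration(n))
print(env.get_calibration("wrist"))
E
```

```text
pics
{'t': 0.0, 'joints': array([ 1.14339891e+00,  4.91558449e-01,  1.55948467e+00, -2.60779247e-05,
        1.09170492e+00, -1.05565214e-01]), 'qvel': array([-0.00095365,  0.00127237,  0.00057961,  0.00011644, -0.00136684,
       -0.00055654]), 'tau': array([-1.26063715e-04, -6.12637210e+01, -2.58175135e+01,  6.92164572e-02,
        4.82145650e-02, -1.07618719e-04]), 'eef_pos': array([197.55616761, 592.70830557, 239.05029653]), 'tcp_rot': array([ 3.0560423 ,  1.56964071, -1.97816685]), 'ft_force': array([0.06332223, 0.48096068, 0.10565433]), 'moment': array([ 0.01964885,  0.04239609, -0.01354887]), 'opening': 1.000322869036641}
top {'fx': 399.88599148118857, 'fy': 399.88599148118857, 'cx': 285.6246251595494, 'cy': 209.90204525145364, 'D': array([-0.11150425,  0.        ,  0.        ,  0.        ,  0.        ]), 'pose': array([[-1.93984231e-02, -9.92020861e-01,  1.24572522e-01,
         4.68055344e+02],
       [-9.99712015e-01,  2.10059105e-02,  1.16033996e-02,
         1.61018146e+01],
       [-1.41275737e-02, -1.24311559e-01, -9.92142655e-01,
         8.06599321e+02],
       [ 0.00
[... 448 characters left out ...]
[-1.85767033e-02, -6.66729513e-01, -7.45068227e-01,
         6.31648876e+02],
       [ 0.00000000e+00,  0.00000000e+00,  0.00000000e+00,
         1.00000000e+00]])}
{'fx': 327.96391807684245, 'fy': 327.96391807684245, 'cx': 279.5018322239639, 'cy': 209.2902576872308, 'D': array([-0.05737709,  0.        ,  0.        ,  0.        ,  0.        ]), 'hand_eye': array([[-1.35840756e-03, -2.72507523e-01,  9.62152693e-01,
        -1.45602359e+02],
       [ 5.54966961e-04, -9.62153638e-01, -2.72507007e-01,
         7.77168359e+01],
       [ 9.99998923e-01,  1.63787379e-04,  1.45822944e-03,
         5.88031730e-01],
       [ 0.00000000e+00,  0.00000000e+00,  0.00000000e+00,
         1.00000000e+00]])}
```

View pics/top0.png

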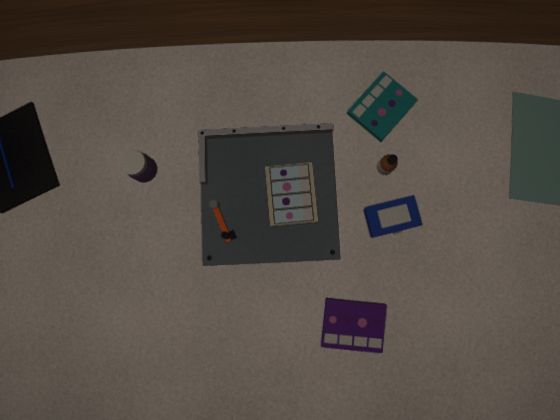

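View pics/scene0.png

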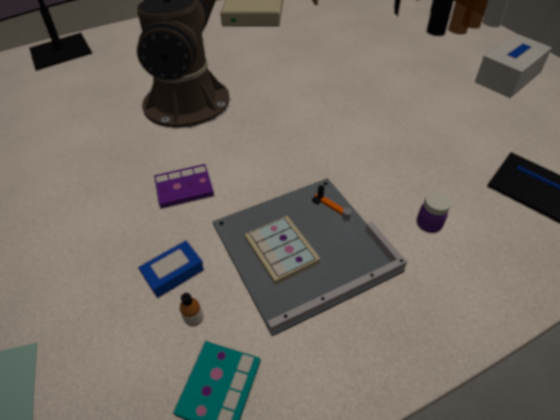

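Candidates in the top picture: the cream block on the plate at (291,194), turquoise look-alike at (382,106) and purple at (354,325), both on the bench. I choose the cream one and check it in an enlarged crop.

Run:
```python
import cv2,numpy as np
im=cv2.imread("pics/top0.png")
c=im[115:275,190:350]; c=cv2.resize(c,None,fx=3.75*1,fy=3.75,interpolation=cv2.INTER_CUBIC)
c=np.clip(c.astype(float)*1.8,0,255).astype(np.uint8); cv2.imwrite("pics/top0c.png",c)
```

```text
(no output)
```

View pics/top0c.png

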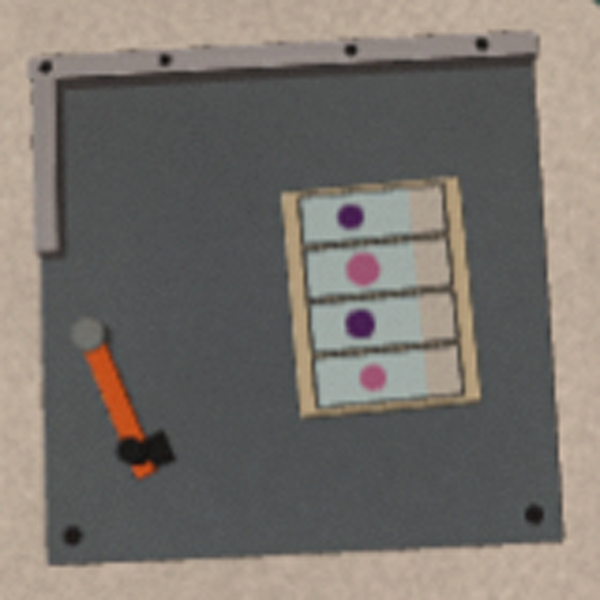

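```bash
cat > h.py <<'E'
import cv2,numpy as np
from scipy.optimize import least_squares
from cell import env
def proj(cal,P,pose=None):
    T=np.array(cal["pose"] if pose is None else pose); W=np.linalg.inv(T)
    K=np.array([[cal["fx"],0,cal["cx"]],[0,cal["fy"],cal["cy"]],[0,0,1]])
    r,_=cv2.Rodrigues(W[:3,:3])
    return cv2.projectPoints(np.array(P,float).reshape(-1,1,3),r,W[:3,3],K,np.array(cal["D"]))[0][:,0]
def place(p,L):
    L=np.array(L,float);c,s=np.cos(p[2]),np.sin(p[2])
    return np.c_[p[0]+c*L[:,0]-s*L[:,1],p[1]+s*L[:,0]+c*L[:,1],L[:,2]]
def fit(cal,L,px,x0,pose=None):
    px=np.array(px,float)
    r=least_squares(lambda p:(proj(cal,place(p,L),pose)-px).ravel(),x0,x_scale=[10,10,.05])
    return r.x,r.fun.reshape(-1,2)
def tostage(S,w):
    c,s=np.cos(S[2]),np.sin(S[2]);d=np.array(w)[:2]-S[:2]
    return np.array([c*d[0]+s*d[1],-s*d[0]+c*d[1]])
def toworld(S,l):
    return place(S,[[l[0],l[1],0]])[0,:2]
E
python3 - <<'E'
from h import *
np.set_printoptions(precision=3,suppress=True)
cal=env.get_calibration("top")
u=lambda a:[(x/3.75+190-.37,y/3.75+115-.37) for x,y in a]
L=[[-150,125,12],[-150,-150,12],[15,123,34],[15,110,34],[110,110,34]]
px=u([(50,565),(563,541),(38,253),(60,250),(58,80)])
S,r=fit(cal,L,px,[480,20,0]);print(S);print(r)
L=[[60,47.5,30],[60,-47.5,30],[-60,-47.5,30],[-60,47.5,30]]
C,r=fit(cal,L,u([(283,192),(457,178),(481,400),(302,417)]),[480,0,0]);print(C);print(r)
print("carrier in stage",tostage(S,C),C[2]-S[2])
# knob, pivot
for nm,p,z in [("pivot",(89,333),33.5),("knob",(130,450),55.5)]:
    q=u([p])[0]
    s=least_squares(lambda v:(proj(cal,[[v[0],v[1],z]])[0]-q),[480,80],x_scale=10).x
    print(nm,s,tostage(S,s))
k=tostage(S,s)-np.array([-30,95]);print(np.hypot(*k),np.arctan2(-k[0],-k[1]))
E
```

```text
[613.121  72.016   0.027]
[[-0.523  0.278]
 [ 1.174  0.367]
 [-0.571 -0.28 ]
 [ 0.04   0.181]
 [-0.149 -0.633]]
[597.984  13.695   0.071]
[[-0.515  0.173]
 [ 0.63  -0.453]
 [ 0.338  0.164]
 [-0.451  0.088]]
carrier in stage [-16.707 -57.891] 0.04409065310804147
pivot [580.945 166.865] [-29.602  95.683]
knob [517.761 141.599] [-93.445  72.134]
67.44018167499834 1.2248851532473857
```

```bash
cat > g.py <<'E'
from h import *
from scipy.spatial.transform import Rotation as Ro
np.set_printoptions(precision=3,suppress=True)
S=np.array([613.121,72.016,0.027])
def rep(x,y,z,jaw):
    """target in stage x,y; tip height z above bench; jaw: heading of tool z in stage frame (rad)"""
    st=env.state();R=Ro.from_euler('xyz',st["tcp_rot"]).as_matrix()
    h=jaw+S[2]; zt=np.array([np.cos(h),np.sin(h),0]); xt=np.array([0,0,-1.]); yt=np.cross(zt,xt)
    Rt=np.c_[xt,yt,zt]
    w=toworld(S,[x,y]); P=np.array([w[0],w[1],z+25.])
    print("t",st["t"],"stage xy",tostage(S,st["eef_pos"]),"tip z",st["eef_pos"][2]-25,"jaw hdg",np.arctan2(R[1,2],R[0,2])-S[2],"F",st["ft_force"],"j6",st["joints"][5],"op",st["opening"])
    print("rotvec tool",Ro.from_matrix(R.T@Rt).as_rotvec(),"shift now-axes",R.T@(P-st["eef_pos"]),"shift target-axes",Rt.T@(P-st["eef_pos"]))
if __name__=="__main__":
    import sys
    rep(*[float(a) for a in sys.argv[1:5]])
E
python3 -c "
from g import *
print(env.tip_extent)
rep(-110,-58,120,1.5708)
rep(-110,-58,120,-1.5708)"
```

```text
25.0
t 0.1 stage xy [-401.332  531.782] tip z 214.12191864213318 jaw hdg 1.2219936696065263 F [-0.296  0.751 -0.357] j6 -0.10558699297116031 op 1.0015342484250451
rotvec tool [-0.349 -0.001 -0.   ] shift now-axes [  94.521 -475.369 -454.606] shift target-axes [  94.122 -291.33  -589.783]
t 0.1 stage xy [-401.332  531.782] tip z 214.12191864213318 jaw hdg 1.2219936696065263 F [-0.296  0.751 -0.357] j6 -0.10558699297116031 op 1.0015342484250451
rotvec tool [ 2.793 -0.     0.001] shift now-axes [  94.521 -475.369 -454.606] shift target-axes [ 94.122 291.334 589.781]
```

>>> step_arm --pt "0 0 0 -0.175 0 0" --pt "0 0 0 -0.174 0 0" --pt "8 -29 -50 0 0 0" --pt "10 -29 -55 0 0 0" --pt "10 -29 -55 0 0 0" --pt "10 -29 -55 0 0 0" --pt "10 -29 -55 0 0 0" --pt "10 -29 -55 0 0 0" --grip 60

```text
t: 1.1
eef_pos: [382.9, 275.5, 179.5]
tcp_rot: [2.724, 1.569, -1.942]
ft_force: [0.9, 0.6, -0.4]
opening: 0.631
```

```bash
python3 g.py -110 -58 60 1.5708
```

```text
t 1.1 stage xy [-224.68   209.632] tip z 154.467732738154 jaw hdg 1.5897575428743138 F [ 0.913  0.589 -0.387] j6 -1.1311663394777574 op 0.6314008294896108
rotvec tool [ 0.019 -0.002 -0.001] shift now-axes [  94.875 -109.663 -269.583] shift target-axes [  94.468 -114.679 -267.632]
```

>>> step_arm --pt "10 -22 -53 0.019 0 0" --pt "10 -23 -53 0 0 0" --pt "10 -23 -53 0 0 0" --pt "20 -23 -53 0 0 0" --pt "20 -20 -50 0 0 0" --pt "20 0 0 0 0 0" --pt "0 0 0 0 0 0"

```text
t: 1.98
eef_pos: [505.8, 4.2, 86.3]
tcp_rot: [2.689, 1.569, -2.003]
ft_force: [-0.2, -0.0, 0.3]
opening: 0.629
```

```bash
python3 g.py -110 -58 17 1.5708; python3 -c "
from h import *
im=env.read_camera('wrist');cv2.imwrite('pics/w1.png',im[:,:,::-1]);im=env.read_camera('top');cv2.imwrite('pics/t1.png',np.clip(cv2.resize(im[105:285,180:360],None,fx=3.3,fy=3.3,interpolation=2)[:,:,::-1]*1.8,0,255))"
```

```text
t 1.975 stage xy [-109.154  -64.858] tip z 61.2917874232254 jaw hdg 1.5642215320996378 F [-0.223 -0.009  0.346] j6 -1.7103119070205257 op 0.6287140127009792
rotvec tool [-0.007 -0.002 -0.001] shift now-axes [44.282  0.858  6.921] shift target-axes [44.292  0.846  6.858][ WARN:0@1.920] global loadsave.cpp:1063 imwrite_ Unsupported depth image for selected encoder is fallbacked to CV_8U.
```

View pics/w1.png

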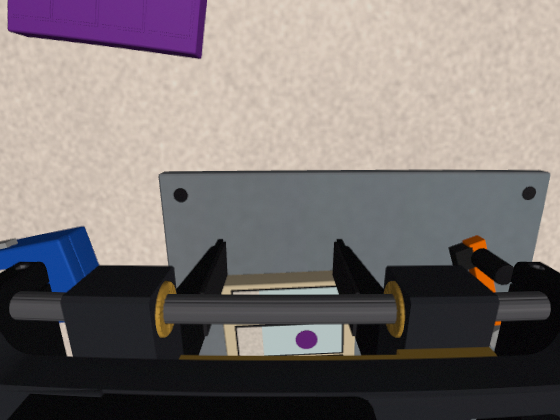

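View pics/t1.png

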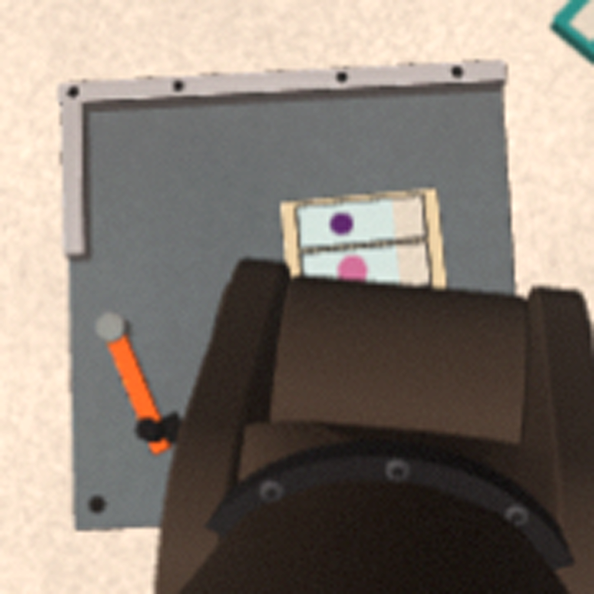

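>>> step_arm --pt "20 1 7 -0.007 0 0" --pt "18 0 0 0 0 0" --pt "6 0 0 0 0 0" --pt "0 0 0 0 0 0"

```text
t: 2.58
eef_pos: [506.7, 14.4, 46.7]
tcp_rot: [-1.911, 1.562, -0.306]
ft_force: [-0.7, -0.6, -0.2]
opening: 0.631
```

```bash
python3 g.py -110 -58 17 1.5708
```

```text
t 2.575 stage xy [-107.931  -54.69 ] tip z 21.66553461136015 jaw hdg 1.5773627553162002 F [-0.668 -0.614 -0.215] j6 -1.7023060927133864 op 0.6307359313765144
rotvec tool [ 0.007 -0.003  0.008] shift now-axes [ 4.658  2.127 -3.284] shift target-axes [ 4.666  2.069 -3.31 ]
```

>>> step_arm --pt "4 -6 -3 0.007 0 0.008" --pt "0 -8 0 0 0 0" --pt "0 -8 0 0 0 0" --pt "0 -8 0 0 0 0" --pt "0 -8 0 0 0 0" --pt "0 -8 0 0 0 0" --pt "0 -8 0 0 0 0" --pt "0 -8 0 0 0 0"

```text
t: 3.58
eef_pos: [572.2, 13.2, 44.1]
tcp_rot: [2.469, 1.567, -2.217]
ft_force: [-3.2, -0.9, 2.2]
opening: 0.634
```

```bash
python3 g.py -20 -58 17 1.5708
```

```text
t 3.575 stage xy [-42.463 -57.685] tip z 19.147854104504276 jaw hdg 1.5701490821546686 F [-3.205 -0.863  2.246] j6 -1.6840408838638334 op 0.6339650265516045
rotvec tool [-0.001 -0.003 -0.002] shift now-axes [  2.101 -22.467  -0.295] shift target-axes [  2.148 -22.463  -0.315]
```

>>> step_arm --pt "1 -5 0 0 0 0" --pt "0 -5 0 0 0 0" --pt "0 -4 0 0 0 0" --pt "0 -3 0 0 0 0" --pt "0 -2 0 0 0 0"

```text
t: 4.2
eef_pos: [592.3, 13.8, 43.0]
tcp_rot: [2.263, 1.567, -2.423]
ft_force: [-4.8, -0.6, 4.2]
opening: 0.63
```

```bash
python3 g.py -20 -58 17 1.5708
```

```text
t 4.2 stage xy [-22.392 -57.638] tip z 18.01324021095519 jaw hdg 1.5702292100549866 F [-4.768 -0.591  4.207] j6 -1.6802358089392175 op 0.6297023016473098
rotvec tool [-0.001 -0.003 -0.003] shift now-axes [ 1.007 -2.395 -0.358] shift target-axes [ 1.013 -2.392 -0.362]
```

>>> step_arm --pt "0 -1.5 0 0 0 0" --pt "0 -1.5 0 0 0 0" --pt "0 -1.5 0 0 0 0"

```text
t: 4.58
eef_pos: [593.4, 13.8, 43.0]
tcp_rot: [1.76, 1.559, -2.925]
ft_force: [-12.0, -0.7, 9.1]
opening: 0.63
```

```bash
python3 g.py -20 -58 17 1.5708
```

```text
t 4.575 stage xy [-21.277 -57.616] tip z 17.982379182235974 jaw hdg 1.5705506591477378 F [-11.96   -0.741   9.088] j6 -1.6793078865399025 op 0.6304254363762244
rotvec tool [-0.    -0.002 -0.012] shift now-axes [ 0.968 -1.289 -0.381] shift target-axes [ 0.982 -1.277 -0.384]
```

>>> step_arm --pt "0 10 0 0 0 0" --pt "-15 5 0 0 0 0" --pt "-40 0 0 0 0 0" --pt "0 0 0 0.175 0 0" --pt "0 0 0 0.175 0 0" --pt "0 0 0 0.175 0 0" --pt "0 0 0 0.175 0 0" --pt "0 0 0 0.175 0 0"

```text
t: 5.58
eef_pos: [582.0, 13.3, 107.1]
tcp_rot: [-1.412, 1.565, -0.717]
ft_force: [0.5, -0.0, 0.3]
opening: 0.632
```

>>> step_arm --pt "0 0 0 0.175 0 0" --pt "0 0 0 0.175 0 0" --pt "0 0 0 0.175 0 0" --pt "0 0 0 0.175 0 0" --pt "0 0 0 0 0 0"

```text
t: 6.2
eef_pos: [584.2, 13.2, 112.8]
tcp_rot: [-0.249, 1.555, -0.276]
ft_force: [0.0, 0.5, 0.0]
opening: 0.631
```

```bash
python3 g.py 50 -135 60 0
```

```text
t 6.2 stage xy [-30.49  -57.979] tip z 87.79417267990364 jaw hdg -0.05441834421156515 F [0.025 0.463 0.021] j6 -0.05866016304367358 op 0.6312609394405638
rotvec tool [-0.054  0.015  0.004] shift now-axes [ 29.321 -72.419  84.138] shift target-axes [ 27.794 -77.021  80.49 ]
```

>>> step_arm --pt "7 -30 30 -0.054 0.015 0.004" --pt "7 -30 30 0 0 0" --pt "7 -17 20 0 0 0" --pt "0 0 0 0 0 0"

```text
t: 6.7
eef_pos: [668.1, -64.7, 94.8]
tcp_rot: [-0.216, 1.567, -0.168]
ft_force: [0.3, 0.7, 0.0]
opening: 0.632
```

```bash
python3 g.py 50 -135 18 0;python3 -c "
from h import *
im=env.read_camera('scene');cv2.imwrite('pics/s2.png',cv2.resize(cv2.convertScaleAbs(im[140:400,130:430,::-1],alpha=1.6),None,fx=2.3,fy=2.3,interpolation=2))"
```

```text
t 6.7 stage xy [  51.267 -138.135] tip z 69.84536713538395 jaw hdg 0.020915541772197555 F [0.302 0.736 0.01 ] j6 -0.24290902525499825 op 0.6318328115864665
rotvec tool [0.021 0.004 0.001] shift now-axes [51.837  3.208 -1.416] shift target-axes [51.845  3.135 -1.267]
```

View pics/s2.png

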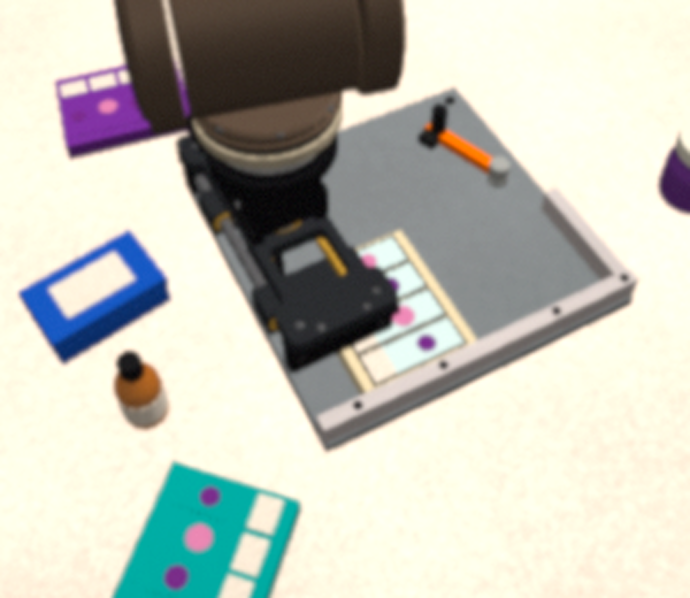

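The carrier's far edge is against the far stop at about (365–475, 385–340) in the crop. The gripper stands on its right side, clear of the bottle and box.

>>> step_arm --pt "25 1 -1 0.021 0 0" --pt "22 0 0 0 0 0" --pt "4 0 0 0 0 0" --pt "0 0 0 0 0 0"

```text
t: 7.25
eef_pos: [665.0, -60.3, 46.4]
tcp_rot: [-0.155, 1.565, -0.12]
ft_force: [0.5, -0.4, 0.2]
opening: 0.633
```

```bash
python3 g.py 50 5 18 0
```

```text
t 7.25 stage xy [  48.255 -133.628] tip z 21.39720466328972 jaw hdg 0.008379347171523856 F [ 0.471 -0.359  0.217] j6 -0.22521344435404764 op 0.63278902863995
rotvec tool [0.008 0.006 0.001] shift now-axes [  3.284 138.612   2.886] shift target-axes [  3.397 138.628   1.745]
```

>>> step_arm --pt "3 6 1 0.008 0.006 0" --pt "0 8 0 0 0 0" --pt "0 8 0 0 0 0" --pt "0 8 0 0 0 0" --pt "0 10 0 0 0 0" --pt "0 10 0 0 0 0" --pt "0 10 0 0 0 0" --pt "0 10 0 0 0 0"

```text
t: 8.25
eef_pos: [664.5, 14.5, 45.5]
tcp_rot: [-0.652, 1.568, -0.624]
ft_force: [0.6, -2.6, -1.1]
opening: 0.632
```

```bash
python3 g.py 50 5 18 0
```

```text
t 8.25 stage xy [ 49.766 -58.862] tip z 20.455597430351204 jaw hdg 0.000944158950504325 F [ 0.596 -2.571 -1.066] j6 -0.10310045951707494 op 0.6324048542945606
rotvec tool [0.001 0.002 0.002] shift now-axes [ 2.335 63.866  0.288] shift target-axes [ 2.456 63.862  0.234]
```

>>> step_arm --pt "2 10 0 0 0 0" --pt "0 10 0 0 0 0" --pt "0 10 0 0 0 0" --pt "0 10 0 0 0 0" --pt "0 8 0 0 0 0" --pt "0 6 0 0 0 0" --pt "0 4 0 0 0 0"

```text
t: 9.12
eef_pos: [663.1, 76.6, 43.8]
tcp_rot: [-0.603, 1.566, -0.575]
ft_force: [-0.5, -2.2, 2.1]
opening: 0.634
```

```bash
python3 g.py 50 5 18 0
```

```text
t 9.125 stage xy [50.067  3.263] tip z 18.83856372342131 jaw hdg 0.0016051990004398442 F [-0.545 -2.225  2.071] j6 -0.008917436346387654 op 0.6339606231245967
rotvec tool [0.002 0.004 0.003] shift now-axes [ 0.834  1.74  -0.067] shift target-axes [ 0.839  1.737 -0.067]
```

>>> step_arm --pt "0 2 0 0 0 0" --pt "0 2 0 0 0 0" --pt "0 2 0 0 0 0"

```text
t: 9.5
eef_pos: [663.0, 78.9, 43.9]
tcp_rot: [-1.198, 1.563, -1.169]
ft_force: [-0.4, -15.0, 1.0]
opening: 0.633
```

```bash
python3 g.py 50 5 18 0
```

```text
t 9.5 stage xy [50.016  5.545] tip z 18.884129145923012 jaw hdg 0.002030086887511943 F [ -0.442 -15.006   1.049] j6 0.000906447362281142 op 0.632822785795124
rotvec tool [0.002 0.003 0.007] shift now-axes [ 0.888 -0.538 -0.019] shift target-axes [ 0.884 -0.545 -0.016]
```

>>> step_arm --pt "0 -10 0 0 0 0" --pt "-15 -4 0 0 0 0" --pt "-45 0 -45 -0.1 0 0" --pt "0 0 0 -0.175 0 0" --pt "0 0 0 -0.175 0 0" --pt "0 0 0 -0.175 0 0" --pt "0 0 0 -0.175 0 0" --pt "0 0 0 -0.175 0 0" --grip 40

```text
t: 10.5
eef_pos: [618.4, 64.2, 111.1]
tcp_rot: [-1.518, 1.562, -0.485]
ft_force: [-0.7, -0.3, -0.1]
opening: 0.418
```

>>> step_arm --pt "0 0 0 -0.175 0 0" --pt "0 0 0 -0.175 0 0" --pt "0 0 0 -0.175 0 0" --pt "0 0 0 -0.175 0 0" --pt "0 0 0 0 0 0"

```text
t: 11.12
eef_pos: [619.1, 65.3, 116.4]
tcp_rot: [-1.906, 1.559, -0.151]
ft_force: [0.3, -0.4, 0.6]
opening: 0.421
```

```bash
python3 g.py -38 40 60 1.5708
```

```text
t 11.125 stage xy [ 5.78  -6.892] tip z 91.36453780032913 jaw hdg 1.7280135901300753 F [ 0.302 -0.376  0.593] j6 -1.7535917417776867 op 0.4211681979014457
rotvec tool [ 0.157 -0.003  0.012] shift now-axes [30.736 36.254 53.293] shift target-axes [31.365 43.78  46.892]
```

>>> step_arm --pt "0 0 0 0.157 0 0.012" --pt "10 22 23 0 0 0" --pt "15 22 23 0 0 0" --pt "0 0 0 0 0 0"

```text
t: 11.62
eef_pos: [573.9, 111.7, 93.0]
tcp_rot: [-2.253, 1.567, -0.68]
ft_force: [0.5, 0.5, 0.4]
opening: 0.421
```

```bash
python3 g.py -38 40 19 1.5708; python3 -c "
from h import *
im=env.read_camera('wrist');cv2.imwrite('pics/w3.png',im[:,:,::-1])
im=env.read_camera('scene');cv2.imwrite('pics/s3.png',cv2.resize(cv2.convertScaleAbs(im[160:340,200:430,::-1],alpha=1.6),None,fx=3,fy=3,interpolation=2))"
```

```text
t 11.625 stage xy [-38.124  40.754] tip z 68.04531454871889 jaw hdg 1.5460056330232597 F [0.473 0.524 0.422] j6 -1.490116248455341 op 0.42094337367289697
rotvec tool [-0.025 -0.002  0.003] shift now-axes [49.047 -0.016 -0.647] shift target-axes [49.045 -0.124 -0.754]
```

View pics/w3.png

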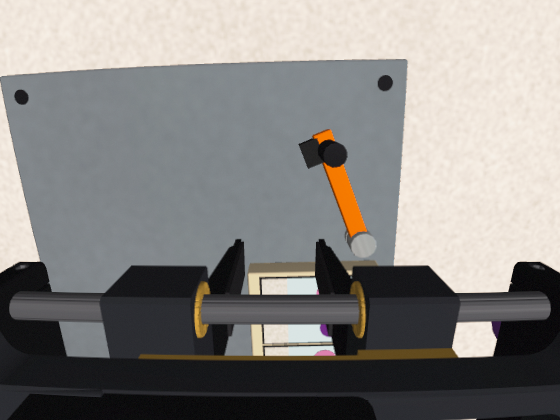

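View pics/s3.png

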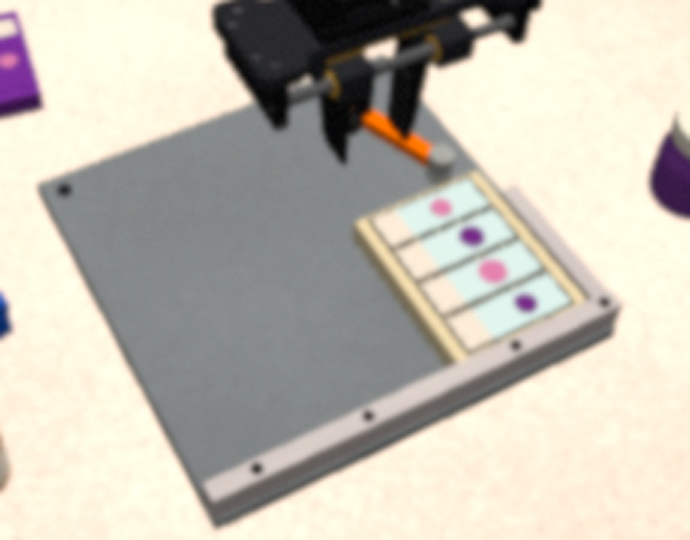

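The carrier sits in the corner (crop outline (360,225)–(475,175)–(585,300)–(455,360)) against both stops, and the fingers are between it and the keeper. I'll give it a final x nudge.

>>> step_arm --pt "25 0 0 -0.025 0 0" --pt "20 0 0 0 0 0" --pt "3 0 0 0 0 0" --pt "0 -6 0 0 0 0" --pt "0 -5 0 0 0 0" --pt "0 -3 0 0 0 0"

```text
t: 12.48
eef_pos: [591.0, 108.4, 48.6]
tcp_rot: [-3.029, 1.568, -1.438]
ft_force: [-18.1, 1.5, 5.3]
opening: 0.419
```

```bash
python3 g.py -21 40 19 1.5708
```

```text
t 12.475 stage xy [-21.123  36.941] tip z 23.57476662472991 jaw hdg 1.5643057391183801 F [-18.148   1.486   5.311] j6 -1.515826893474757 op 0.41904525412287263
rotvec tool [-0.006 -0.002  0.   ] shift now-axes [ 4.568 -0.102  3.071] shift target-axes [ 4.575 -0.123  3.059]
```

>>> step_arm --pt "0 8 0 0 0 0" --pt "-20 4 0 0 0 0" --pt "-50 0 0 0 0 0" --pt "0 25 15 0.175 0 0" --pt "0 25 15 0.175 0 0" --pt "0 20 20 0.175 0 0" --pt "0 0 0 0.175 0 0" --pt "0 0 0 0.175 0 0" --grip 0

```text
t: 13.48
eef_pos: [521.7, 169.0, 133.8]
tcp_rot: [-0.656, 1.551, 0.031]
ft_force: [-0.6, 0.5, -0.5]
opening: 0.004
```

```bash
python3 g.py -104 100 70 0.345
```

```text
t 13.475 stage xy [-88.749  99.413] tip z 108.82261380054894 jaw hdg 0.6605786436780288 F [-0.645  0.492 -0.49 ] j6 -0.4898704598164797 op 0.004086442756029086
rotvec tool [0.315 0.017 0.009] shift now-axes [ 38.52   10.277 -12.276] shift target-axes [ 38.823   5.711 -14.153]
```

>>> step_arm --pt "0 10 -12 0 0.017 0.009" --pt "0 0 0 0.165 0 0" --pt "0 0 0 0.15 0 0" --pt "25 0 0 0 0 0" --pt "0 0 0 0 0 0"

```text
t: 14.1
eef_pos: [503.8, 169.1, 114.1]
tcp_rot: [-0.955, 1.566, -0.575]
ft_force: [0.6, -0.2, 0.9]
opening: 0.004
```

```bash
python3 g.py -104 100 33 0.345; python3 -c "
from h import *
for n in ['wrist','top','scene']:
    im=env.read_camera(n);cv2.imwrite(f'pics/{n}4.png',im[:,:,::-1])
im=cv2.imread('pics/top4.png');cv2.imwrite('pics/top4c.png',cv2.resize(cv2.convertScaleAbs(im[115:275,190:350],alpha=1.8),None,fx=3.75,fy=3.75,interpolation=2))
im=cv2.imread('pics/scene4.png');cv2.imwrite('pics/s4.png',cv2.resize(cv2.convertScaleAbs(im[160:340,200:460],alpha=1.6),None,fx=3,fy=3,interpolation=2))
"
```

```text
t 14.1 stage xy [-106.655   99.959] tip z 89.06816557476375 jaw hdg 0.3534137461250375 F [ 0.619 -0.233  0.878] j6 -0.1753947191146353 op 0.0038330839233438026
rotvec tool [0.008 0.003 0.004] shift now-axes [56.078 -0.661  2.35 ] shift target-axes [56.068 -0.859  2.512]
```

View pics/wrist4.png

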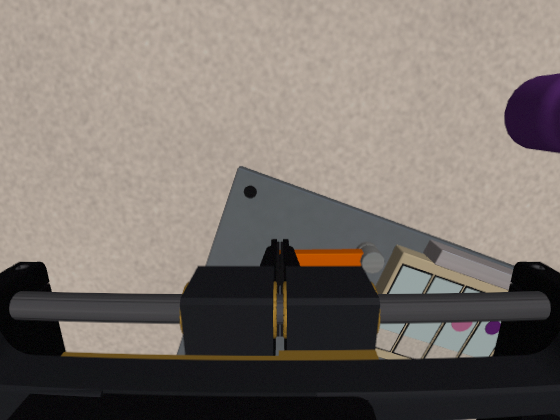

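View pics/top4c.png

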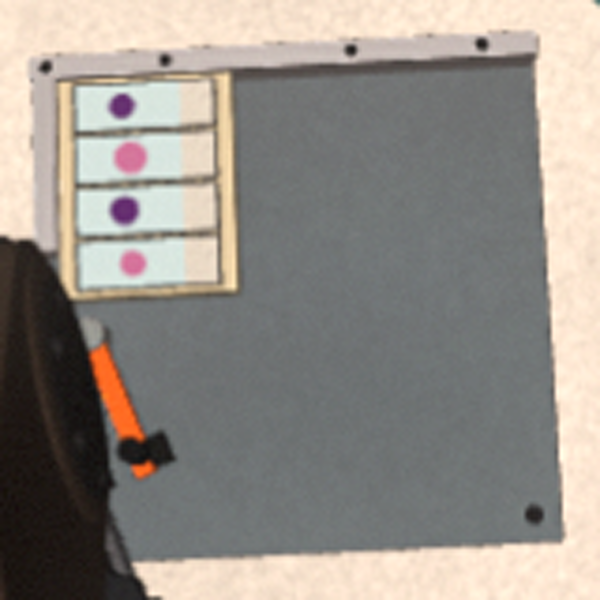

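View pics/s4.png

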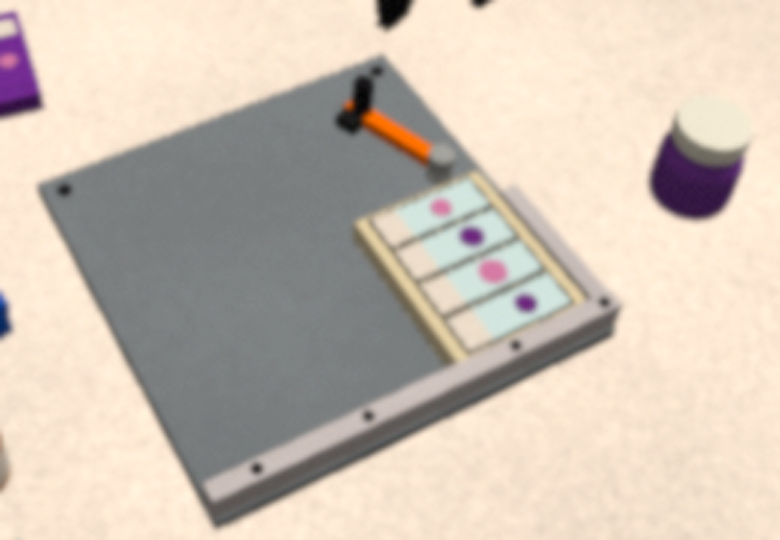

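The carrier is flush in the corner in both views: top crop corners (58,80), (233,70), (238,292), (68,299). The keeper hasn't moved (knob at (130,450)). I'll check the carrier numbers and then descend.

Run:
```python
from g import *
cal=env.get_calibration("top")
u=lambda a:[(x/3.75+190-.37,y/3.75+115-.37) for x,y in a]
L=[[60,47.5,30],[60,-47.5,30],[-60,-47.5,30],[-60,47.5,30]]
C,r=fit(cal,L,u([(58,80),(233,70),(238,292),(68,299)]),[660,130,0])
print(C,tostage(S,C),C[2]-S[2]);print(r)
```

```text
[661.047 135.876   0.03 ] [49.633 62.543] 0.003392941425243025
[[ 0.152  0.228]
 [ 0.136  0.158]
 [ 1.051 -0.526]
 [-1.346  0.142]]
```

>>> step_arm --pt "30 0 2 0.008 0 0" --pt "20 0 0 0 0 0" --pt "4 0 0 0 0 0" --pt "0 0 0 0 0 0"

```text
t: 14.75
eef_pos: [508.9, 170.4, 64.2]
tcp_rot: [-0.438, 1.558, -0.063]
ft_force: [0.3, -0.3, -0.4]
opening: 0.004
```

```bash
python3 g.py -99.4 88.5 34 0.345
```

```text
t 14.75 stage xy [-101.513  101.146] tip z 39.20991181002833 jaw hdg 0.3473846291235475 F [ 0.326 -0.277 -0.41 ] j6 -0.16773072241283457 op 0.0039046358341003544
rotvec tool [0.002 0.012 0.005] shift now-axes [  5.251 -12.582  -2.378] shift target-axes [  5.21  -12.615  -2.288]
```

>>> step_arm --pt "3 -7 -2 0.002 0.012 0" --pt "1 -7 0 0 0 0" --pt "0 -7 -1 -0.1 0 0" --pt "0 -7 -1.2 -0.1 0 0"

```text
t: 15.25
eef_pos: [516.9, 141.4, 62.2]
tcp_rot: [-1.619, 1.565, -1.04]
ft_force: [0.9, 0.2, -0.2]
opening: 0.005
```

```bash
cat > k.py <<'E'
from g import *
st=env.state();p=tostage(S,st["eef_pos"])-np.array([-30,95]);R=Ro.from_euler('xyz',st["tcp_rot"]).as_matrix()
a=np.pi/2-(np.arctan2(R[1,2],R[0,2])-S[2])
# tool a; components
rad=np.array([-np.sin(a),-np.cos(a)]);T=np.array([np.cos(a),-np.sin(a)])
print("a tool",a,"radial",p@rad,"tang",p@T,"keeper a if touching",np.arctan2(-p[0],-p[1])-np.arctan2(17,np.hypot(p@rad,0)),"tipz",st["eef_pos"][2]-25,"F",st["ft_force"],"t",st["t"])
E
python3 k.py
```

```text
a tool 1.0195845604829923 radial 66.84226251327513 tang -14.036533992993709 keeper a if touching 0.9775219760758531 tipz 37.15793759563449 F [ 0.914  0.223 -0.167] t 15.25
```

>>> step_arm --pt "0 -8 -2 -0.14 0 0" --pt "0 -9.5 -1.8 -0.14 0 0" --pt "0 -9.5 -1.8 -0.14 0 0"

```text
t: 15.62
eef_pos: [531.6, 115.9, 63.2]
tcp_rot: [-1.852, 1.565, -0.841]
ft_force: [0.2, 0.9, -1.4]
opening: 0.004
```

```bash
python3 k.py
```

```text
a tool 0.5866873136143834 radial 68.60964703733177 tang -14.851336964679094 keeper a if touching 0.556973027096751 tipz 38.21437086881615 F [ 0.177  0.865 -1.391] t 15.625
```

>>> step_arm --pt "2 -9 -1.3 -0.14 0 0" --pt "1 -9.5 -1.5 -0.14 0 0" --pt "0 -9.5 -1.5 -0.14 0 0"

```text
t: 16.0
eef_pos: [556.3, 98.7, 61.3]
tcp_rot: [-2.235, 1.565, -0.791]
ft_force: [-0.2, 0.2, -0.8]
opening: 0.002
```

```bash
python3 k.py
```

```text
a tool 0.15350476289602377 radial 70.0183074412496 tang -15.590232920750388 keeper a if touching 0.13440546093276076 tipz 36.252164566098436 F [-0.194  0.191 -0.79 ] t 16.0
```

>>> step_arm --pt "0 -5 0 -0.08 0 0" --pt "0 -4 0 -0.07 0 0" --pt "0 -3 0 0 0 0" --pt "0 -2 0 0 0 0"

```text
t: 16.5
eef_pos: [564.5, 96.0, 61.4]
tcp_rot: [1.886, 1.558, -2.796]
ft_force: [-9.5, 4.4, 6.3]
opening: 0.007
```

```bash
python3 k.py
```

```text
a tool -0.0025861775824651545 radial 69.66280003216382 tang -18.12166671651846 keeper a if touching 0.012552917066581987 tipz 36.35005783091337 F [-9.53   4.425  6.281] t 16.5
```

>>> step_arm --pt "0 -1.5 0 0 0 0" --pt "0 -1 0 0 0 0"

```text
t: 16.75
eef_pos: [564.3, 95.9, 61.6]
tcp_rot: [1.738, 1.552, -2.945]
ft_force: [-3.4, 2.4, 0.9]
opening: -0.0
```

```bash
python3 k.py
```

```text
a tool -0.0024527700768479654 radial 69.72901219767199 tang -18.33962622209765 keeper a if touching 0.01559947432392983 tipz 36.59478342060212 F [-3.406  2.449  0.931] t 16.75
```

>>> step_arm --pt "0 8 0 0 0 0" --pt "0 12 0 0 0 0" --pt "-40 5 0 0 0 0" --pt "-50 20 0 0 0 0" --pt "-50 20 30 0 0 0" --pt "-40 10 60 0 0 0" --pt "-10 0 60 0 0 0" --pt "0 0 60 0 0 0"

```text
t: 17.75
eef_pos: [483.5, 295.5, 253.7]
tcp_rot: [1.672, 1.555, -3.019]
ft_force: [0.1, -0.6, -0.4]
opening: 0.003
```

>>> step_arm --pt "0 0 60 0 0 0" --pt "0 0 60 0 0 0" --pt "0 0 0 0 0 0"

```text
t: 18.12
eef_pos: [478.3, 421.3, 253.6]
tcp_rot: [1.621, 1.557, -3.066]
ft_force: [-0.4, -0.3, -0.9]
opening: 0.003
```

```bash
python3 -c "
from h import *
for n in ['top','scene']:
    im=env.read_camera(n);cv2.imwrite(f'pics/{n}5.png',im[:,:,::-1])
im=cv2.imread('pics/top5.png');cv2.imwrite('pics/top5c.png',cv2.resize(cv2.convertScaleAbs(im[115:275,190:350],alpha=1.8),None,fx=3.75,fy=3.75,interpolation=2))
print(env.state()['t'],env.state()['eef_pos'])
"
```

```text
18.225 [478.92484179 418.27022353 253.94326495]
```

View pics/top5c.png

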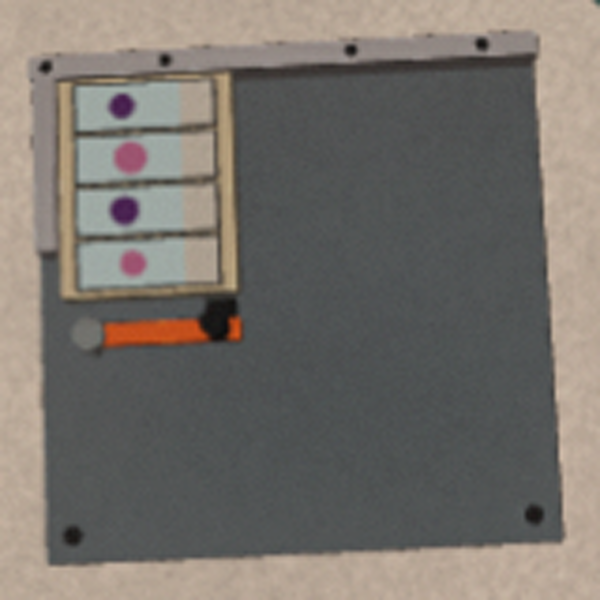

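View pics/scene5.png

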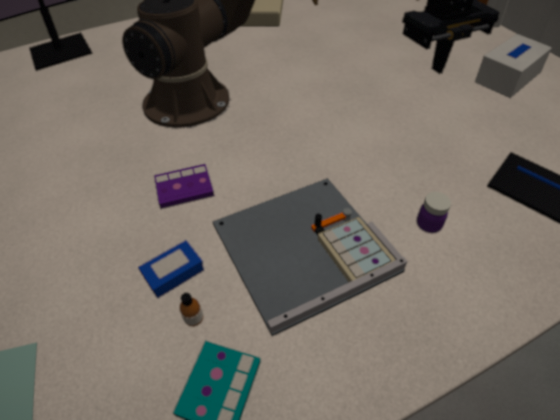

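Run:
```python
from g import *
cal=env.get_calibration("top")
u=lambda a:[(x/3.75+190-.37,y/3.75+115-.37) for x,y in a]
L=[[60,47.5,30],[60,-47.5,30],[-60,-47.5,30],[-60,47.5,30]]
C,r=fit(cal,L,u([(58,81),(231,71),(238,292),(62,299)]),[660,130,0])
print(tostage(S,C),C[2]-S[2])
w=np.array([-30,95])
K=lambda a:[-30-68*np.sin(a),95-68*np.cos(a)]
for a in (0,.05,.1):
    e=lambda r,h:np.array([-30-r*np.sin(a),95-r*np.cos(a),h])
    P=[np.r_[toworld(S,p[:2]),p[2]] for p in (e(68,55.5),e(80,28.5),e(0,33.5))]
    print(a,(proj(cal,P)-[190-.37,115-.37])*3.75)
im=cv2.imread('pics/top5.png')[185:215,200:265]
cv2.imwrite('pics/k5.png',cv2.resize(cv2.convertScaleAbs(im,alpha=2),None,fx=12,fy=12,interpolation=2))
```

```text
[49.42  63.621] -0.0020140566016308772
0 [[214.842 321.141]
 [243.254 327.651]
 [ 90.308 333.685]]
0.05 [[214.901 327.767]
 [243.34  335.19 ]
 [ 90.308 333.685]]
0.1 [[214.627 334.401]
 [243.048 342.739]
 [ 90.308 333.685]]
```

View pics/k5.png

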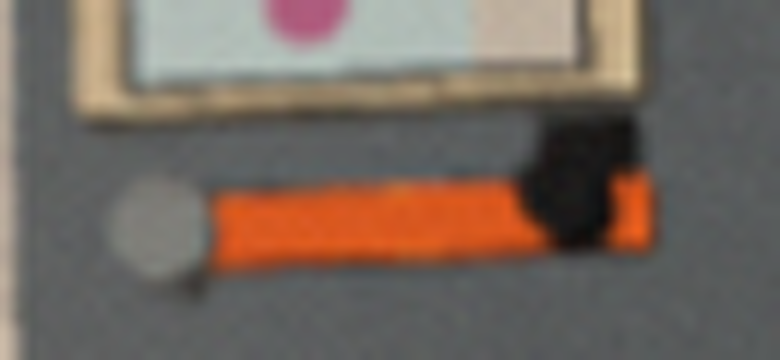

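```bash
python3 -c "
from cell import env
print(env.job_done())"
```

```text
the job is handed in; nothing more can be done
None
```

The carrier is seated in the corner against both stops and the keeper is closed behind it. I handed the job in at about 18 s, with the robot well clear.

- **Carrier:** I pushed it square to the far stop with two fingertips, then along that stop to the left stop, then gave it a final nudge in x. The pushes met firm resistance: 12 N at the far stop, 15 N at the left stop and 18 N on the nudge.
- **Keeper:** I swung it shut by its knob with closed fingers until it met its end stop at about 9.5 N. An extra press moved it no further; the force then read only 3.4 N.
- **Last image check:** the top camera puts the carrier at (49.4, 63.6) mm against a nominal (50, 62.5), with yaw −0.002 rad. An earlier reading, before the keeper was closed, gave (49.6, 62.5) mm and 0.003 rad. The differences are within the roughly 2 mm calibration.
- **Keeper angle:** the knob and arm end in the image match a = 0 to within about 0.01 rad.
- **Disagreement:** finger contact positions read about 1 mm short of nominal in x at both the carrier and the knob. I put this down to calibration.
- **Bystanders:** the bottle, jar and blue slide box look unmoved in the scene picture, judged by eye only.

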